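# Put the blender's battery pack on its charging dock

## Robot

A 7-joint arm with a two-finger parallel gripper is mounted at the origin on a cart in front of the work surface, level with it; the furniture and walls round the work are solid. World frame = base frame: x ahead of the robot, y to its left, z up, the work surface at z = 0. Lengths are in mm, angles in rad, forces in N, time in s.
With the tool pointing down it reaches from about 400 to 900 mm from the base axis. Payload 5.5 kg.
Tool frame: the origin (TCP) lies on the centre line of the jaws, within the pads' length; the fingertips stand 8 mm ahead of it and the grasp point (between the pads) lies 11 mm behind it; z points along the fingers, y is the line along which they close (so a half turn about z gives the same grasp; the last joint's range is limited). The gripper opens to 92 mm and grips with 3 to 60 N. Pads are 19 mm wide; open, the fingers measure 130 mm over their backs; the gripper's body (75 mm by 190 mm) begins 47 mm behind the grasp point.
Start: joints at [-0.87, 0.501, -0.427, 1.55, 0.221, 1.138, -0.21], TCP at [275.53, 588.713, 234.729] pointing down, gripper open.
Joint ranges: [-2.88, 2.88], [-0.31, 2.03], [-1.54, 1.56], [0.2, 2.42], [-1.41, 4.55], [0.19, 2.02], [-2.57, 2.57]. Speed limits (rad/s): [2.57, 2.57, 3.14, 3.14, 3.14, 3.14, 3.14].

## Interface

Orientations are given as a unit quaternion [w, x, y, z].
In Python, from station import arm gives the robot as it stands.
- The arm moves only by the tool move_arm, never from a script. Its argument "commands" is a list of rows, each an object with "dp": the shift along the tool's x, y, z each as a share of 40 cm, from -1 to 1, a list of three; "turn": the turn, a rotation vector about the tool's x, y, z each as a share of 60 degrees, from -1 to 1, a list of three. A call has 1 to 5 rows; each row shifts and turns the commanded pose from where the row before left it, along the tool's axes as they then stand; what a row does not reach is not made up. A row lasts 1/10 s, in which the tool goes at most 50 mm and 8.59 degrees, less where a joint would pass 70% of its speed; a pose out of reach is approached as far as the arm can. A call with a number of a shift or a turn outside -1 to 1 is refused whole. A call with a gripper value outside its range is refused whole. "grip" is the finger opening in mm, from 0 to 91.8, set as the call begins (left out, the last holds). The fingers move at their own pace and stop on an object; the grip force is fixed at half the most. Time passes only in rows, so rows that do not move let the fingers close. It gives the time, the measured TCP pose, the force, the opening and the grip force at its end, in the units of the state.
- arm.get_obs(): the state, without advancing time (a new reading comes with each control period).
- arm.grab_frame(name): name is "side" or "top"; returns a dict with "frame" (420x560x3 uint8, red, green, blue), "z_map" (420x560 float32, mm along the optical axis (not along the pixel's ray), 0 where there is no reading), "intrinsics" (3x3 intrinsics, pixels), "pose" (4x4, takes a point from camera to world coordinates). Camera axes: x right, y down, z forward; pixel columns grow to the right and rows downward; lengths in mm; the calibration is good to about 2 mm. A picture is of the moment at which its call begins.
- arm.finish_job(): hands the job in; it is judged then, once.
Trained networks look in the newest picture that a camera, given by its name, has taken for a name from the list of things; names that differ only in an ending like _2 or _b are one class to them, and where a whole thing is asked for, a point or a joint stands for the part that bears it (a point fixed in the world has none). Each returns a list of dicts, best first, with "score" (0 to 1); they miss things now and then, are a little off and sometimes report something else, mostly with a low value. They report only what shows in the picture. A call takes as long as a camera call. They do not tell look-alikes from the thing itself.
- arm.boxes_of(target, camera): "xy" ([column, row] in pixels, amid what is visible of it).
- arm.masks_of(target, camera): "mask" (420x560 bool, what is visible of it) and "xy" ([column, row] in pixels, amid what is visible of it).
The state is a dict: "time_s": time; "joint_positions": joint angles; "qd": joint speeds; "joint_torque": joint torques, N m; "position": TCP position; "orientation": TCP orientation; "wrist_force": force on the tool from outside, world axes, zero at the start; "moment": the same for the moment, N m; "width": finger opening in mm; "grasp_force": force on a finger pad.
Only numpy, scipy, OpenCV 4.12 (cv2) and the standard library are available. Lean on these libraries where they do the work, as an engineer would, in place of code of your own. Each camera call takes 0.05 s, during which the arm holds its last target. There are 200 camera calls.

## Task

The hand blender's battery is flat: take the battery pack from the worktop and slide it up the charging dock's sloping rail, contact end first, against the sprung contacts until the catch clicks and holds it fully home, then let go of it. Press it on firmly but do not ram it, and leave the other things on the worktop where they are.

Things in the scene. Friction and masses are not known exactly. Their poses are not given: they have to be found in the camera images.
- pack_center (a point): Centre of the battery pack, a loose block 80 mm long (x), 56 wide (y), 52 high (z), 0.24-0.48 kg, grey top, black lower half, standing on its underside. x points to its front or contact end (four brass strips; the chevron on top points there), the way it slides on; its rear has an orange band; z out of its top. Grip it by its plain vertical sides.
- pack_mouth (a point): Mouth of the T-shaped channel along the pack's underside, 40 mm ahead of pack_center and 16.5 mm below it, on the pack's axes. Open at this front end, closed at the rear by a 6 mm wall. Slot 40 mm wide from 5 to 14 mm above the underside; below it two lips, 5 mm thick, with a 25 mm gap between them.
- pack_home (a point): Where pack_center rests when the pack is home and held by the catch, with the axes the pack then has: x up the slope (30 degrees above level), y across, z square out of the deck. The deck, on which the pack's underside runs, lies 26 mm below this point along -z. The pack must be pressed 1 to 2 mm past home to click, then settles back to it.
- deck_low_end (a point): Low, open end of the grey deck (54 mm wide), on its middle line and surface, 84 mm before pack_home along the slope; same axes as pack_home. Its lower 52 mm, up to the rail's nose, are plain, so that the pack can be laid there and slid up. Beside the deck the white housing lies 6 mm lower.
- rail_nose (a point): Tip of the nose of the steel T-rail that enters the pack's channel: 32 mm before pack_home along the slope, on the middle line, 9.2 mm above the deck; same axes as pack_home. The rail's head is 37 mm wide and spans 6 to 12.4 mm above the deck; the nose is half-round in plan and bevelled. Play on the rail is 1.5 mm to either side and about 1 mm up and down.
- catch (a joint): Sprung steel catch on the rail's middle line, a small ramp: 0 m when up, 0.002 to 0.004 while the pack presses it down (from about 18 mm before home), 0 again once it has snapped into the pack about 1 mm past home. Then the pack settles back to home and is held. Pushing the pack all the way takes 15 to 22 N along the rail; the hard stop is felt after that.
- contact_block (a joint): Sprung black block with the brass contacts in the dock's head, sticking out down the slope: 0 m when out, grows as the pack's front pushes it in, from 12 mm before home (4 N) to home (11 N, 0.012 m). It pushes the pack back out if the catch has not clicked.
- dock_head: White head at the top of the slope (66 mm wide, 46 mm above the deck) with two lights on top: the hard stop, felt 2 to 3 mm past home, after the click. Its frame is that of the rail (origin on the deck's plane, 102 mm before pack_home).
- dock: Charging dock, a white wedge 92 mm wide and about 160 mm deep, fixed to the worktop, its low open end towards the robot's left; origin under the middle of its footprint, x level from the low end to the high end, z up.
- espresso_cup: White espresso cup, 62 mm wide, 50 mm high; origin under it. Bystander.
- honey_jar: Honey jar with black lid, 63 mm wide, 94 mm high; origin under it. Bystander.
- spice_a: Spice jar with black cap and dark blue label, 41 mm wide, 105 mm high; origin under it. Bystander.
- spice_b: Spice jar with black cap and dark label, 41 mm wide, 105 mm high; origin under it. Bystander.
- teaspoon: Steel teaspoon, 137 mm long; origin under its middle. Bystander.
There are look-alikes about, which are no part of the job. Leave any purple look-alike of the part that bears pack_center alone.

How it is judged (in metres and radians):
On the way:
1. the pack is on the rail and presses the sprung catch down (value of joint catch above 0.0015 m and distance between pack_center and pack_home below 0.025 m), for 0.05 s.
At the end, for the whole second after the job is handed in: The pack is on the rail, home and held by the catch: its centre within 4 mm of pack_home and no more than 2.5 mm short of it along the slope, square to the rail within 0.06 rad, the catch up in its pocket (under 1 mm), let go and at rest (distance between pack_center and pack_home below 0.004 m and x of pack_center in the frame of pack_home above -0.0025 m and angle between the x axis of pack_center and the x axis of pack_home, either way round below 0.06 rad and angle between the z axis of pack_center and the z axis of pack_home, either way round below 0.06 rad and value of joint catch below 0.001 m and linear speed of pack below 0.01 m/s); the robot touches nothing.
It fails at once if the pack is rammed against the dock's head (over 30 N) (contact force between pack and dock_head above 30 N).
It fails at once if a bystander is moved more than 25 mm (distance of any of espresso_cup, honey_jar, spice_a, spice_b, teaspoon from where it was at the start of the episode above 0.025 m).
It also fails if it takes over 43 s, if anything falls off the work surface, if the arm or the gripper's body presses on something with over 40 N, if the wrist force passes 120 N, or if a joint passes its speed limit or range.

## Working session

There is one attempt and no reset: what is moved stays moved. The work goes in short steps, Python scripts to look and compute and a tool call to move; the robot and the scene stay as the last step left them, time stands still between calls to the robot, and variables do not carry over. Pictures are saved under pics/ and viewed, at most 10 in all, crops included, and the job is handed in when it is done.

Besides the shell and the picture viewer there is one more tool, called after "Call:" as a command line: name --argument value ..., lists and objects as JSON in quotes. move_arm: Moves the arm, as the interface text tells. Shift numbers are shares of 40 cm and turn numbers shares of 60 degrees, none past 1 either way. Its arguments: {"type":"object","properties":{"commands":{"type":"array"},"grip":{"type":"number"}},"required":["commands"]}

```bash
mkdir -p pics; ls; cat > h.py <<'E'
from station import arm
import numpy as np, cv2
from scipy.spatial.transform import Rotation as R
def cloud(f):
    K=np.array(f["intrinsics"]);z=f["z_map"];v,u=np.mgrid[:z.shape[0],:z.shape[1]]
    p=np.stack([(u-K[0,2])/K[0,0]*z,(v-K[1,2])/K[1,1]*z,z],-1)
    T=np.array(f["pose"]);w=p@T[:3,:3].T+T[:3,3];w[z==0]=np.nan
    return w
def save(f,n): cv2.imwrite(n,f["frame"][...,::-1])
E
python3 - <<'E'
from h import *
for c in("top","side"):
    f=arm.grab_frame(c);save(f,f"pics/{c}0.png");w=cloud(f)
    np.savez(f"{c}0.npz",w=w,f=f["frame"])
    print(c,np.round(f["pose"],3).tolist(),f["intrinsics"][0][0])
    for t in("pack_center","dock","dock_head","contact_block","espresso_cup","honey_jar","spice_a","teaspoon"):
        for d in arm.masks_of(t,c)[:3]:
            q=w[d["mask"]];print(t,round(d["score"],2),np.round(d["xy"]),d["mask"].sum(),np.round(np.nanmedian(q,0)),np.round(np.nanmin(q,0)),np.round(np.nanmax(q,0)))
o=arm.get_obs();print(o["position"],o["orientation"],o["time_s"])
E
```

```text
pics
top [[0.017, -0.999, 0.048, 471.989], [-1.0, -0.016, 0.008, -39.323], [-0.007, -0.048, -0.999, 1350.842], [0.0, 0.0, 0.0, 1.0]] 538.7339900855125
pack_center 0.66 [350. 263.] 911 [ 430. -220.   51.] [ 384. -261.   -6.] [ 474. -191.   60.]
dock 0.75 [283. 212.] 2531 [555. -66.  67.] [ 503. -149.   -3.] [725.  20. 144.]
dock 0.39 [380. 165.] 393 [ 666. -283.  102.] [ 649. -332.   -3.] [ 694. -268.  113.]
dock_head 0.75 [300. 213.] 660 [551. -97. 130.] [ 516. -127.   64.] [590. -71. 144.]
dock_head 0.61 [196. 264.] 302 [415. 156.   6.] [397.  59.  -4.] [426. 193.  18.]
dock_head 0.47 [161. 211.] 822 [555. 237.  51.] [510. 196.  -0.] [604. 289.  60.]
honey_jar 0.85 [398. 225.] 730 [ 527. -324.   93.] [ 497. -361.   -1.] [ 560. -299.  101.]
honey_jar 0.33 [389. 198.] 386 [ 581. -300.  103.] [ 563. -337.   -4.] [ 614. -286.  113.]
spice_a 0.9 [380. 168.] 403 [ 666. -284.  102.] [ 649. -335.   -5.] [ 705. -268.  113.]
spice_a 0.76 [385. 198.] 409 [ 581. -300.  103.] [ 562. -351.   -7.] [ 617. -286.  113.]
spice_a 0.74 [228. 169.] 565 [657.  78.  22.] [621.  45.  -5.] [704. 106.  54.]
t
[... 414 characters left out ...]
. 285.] 1481 [ 423. -247.   38.] [ 385. -259.   -1.] [ 489. -186.   54.]
dock 0.56 [296. 239.] 2646 [ 542. -125.   66.] [ 500. -305.   -2.] [732. 105. 140.]
dock_head 0.64 [296. 213.] 650 [ 544. -110.  118.] [ 515. -127.   94.] [578. -91. 139.]
espresso_cup 0.62 [350. 276.] 909 [ 579. -323.   72.] [ 536. -412.   -2.] [705. -78. 107.]
espresso_cup 0.45 [318. 214.] 153 [664.  54.  41.] [644.  41.  19.] [696. 104.  51.]
spice_a 0.97 [347. 272.] 880 [ 579. -323.   74.] [ 555. -341.    2.] [ 601. -285.  107.]
spice_a 0.27 [215. 226.] 151 [413. 115.   5.] [396.  57.  -2.] [426. 211.  13.]
[275.52964647 588.71499751 234.73945062] [-3.13713871e-06  2.17129973e-01  9.76142702e-01  2.34112382e-05] 0.9
```

```bash
python3 - <<'E'
import cv2,numpy as np
a=cv2.imread("pics/top0.png");b=cv2.imread("pics/side0.png")
A=cv2.resize(a[130:310,130:430],(800,480),interpolation=cv2.INTER_CUBIC)
B=cv2.resize(b[160:340,180:420],(800,600),interpolation=cv2.INTER_CUBIC)
cv2.imwrite("pics/a.png",A);cv2.imwrite("pics/b.png",B)
E
```

```text
(no output)
```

View pics/a.png

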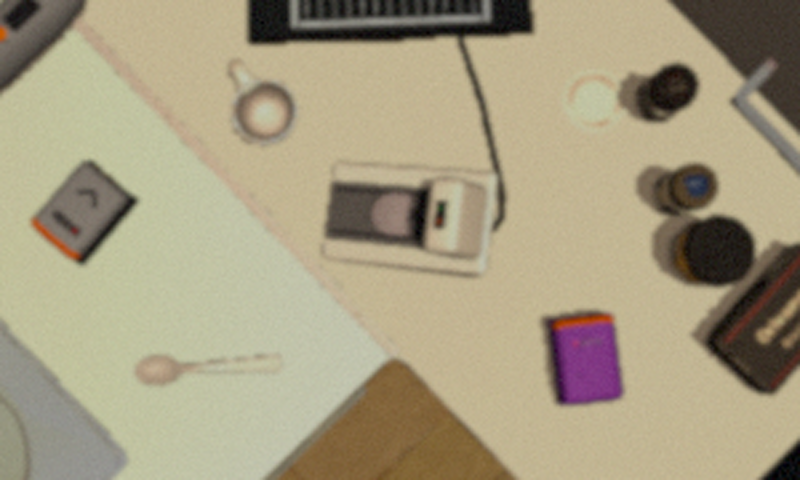

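View pics/b.png

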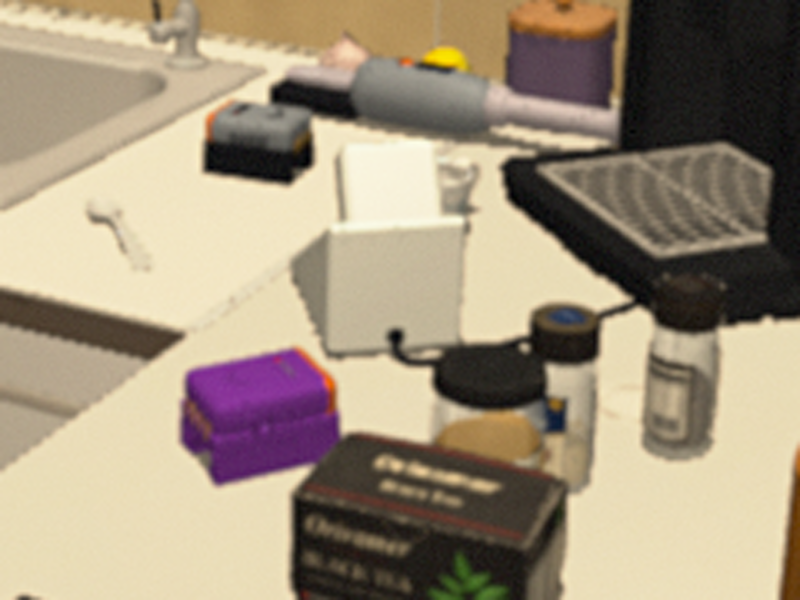

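The top view shows the grey pack at crop (85,212), which is full-image (162,209). Its front points up and right, and the orange band is at lower left. The dock is at crop (410,215) with its low end to the left. The purple look-alike is at crop (585,360). Next I fit the pack and dock poses.

```bash
cat > fit.py <<'E'
from h import *
d=np.load("top0.npz");w=d["w"];f=d["f"].astype(int)
hsv=cv2.cvtColor(d["f"],cv2.COLOR_RGB2HSV)
def box(x0,x1,y0,y1): return (w[...,0]>x0)&(w[...,0]<x1)&(w[...,1]>y0)&(w[...,1]<y1)
tb=box(480,620,120,190)&(abs(w[...,2])<15);print("table z",np.nanmedian(w[tb][:,2]))
tb=box(480,600,-180,-135)&(abs(w[...,2])<15);print("table z near dock",np.nanmedian(w[tb][:,2]))
m=box(490,620,180,300)&(w[...,2]>44)
m=cv2.morphologyEx(m.astype(np.uint8),cv2.MORPH_OPEN,np.ones((3,3)))>0
p=w[m];print("pack top",len(p),p.mean(0),np.median(p[:,2]))
r=cv2.minAreaRect(p[:,:2].astype(np.float32));print(r);print(cv2.boxPoints(r))
org=box(480,620,180,300)&(hsv[...,0]<15)&(hsv[...,1]>150);print("orange",org.sum(),np.nanmean(w[org],0))
# dock
D=box(490,610,-150,30)&(w[...,2]>8)
deck=D&(f.sum(-1)<300)&(w[...,1]>-75)
q=w[deck];print("deck n",len(q))
for _ in range(4):
    c=np.median(q,0);A=np.c_[q[:,:2]-c[:2],np.ones(len(q))];s=np.linalg.lstsq(A,q[:,2],rcond=None)[0]
    res=q[:,2]-A@s;q=q[abs(res)<3]
n=np.r_[-s[:2],1];n/=np.linalg.norm(n);print("deck plane n",n,"tilt",np.degrees(np.arccos(n[2])),"yaw upslope",np.degrees(np.arctan2(s[1],s[0])),len(q),"c",c,s, res.std())
dk=cv2.minAreaRect(q[:,:2].astype(np.float32));print("deck rect",dk,cv2.boxPoints(dk).round(1).tolist())
h=w[box(490,610,-150,-60)&(w[...,2]>125)];print("head top",len(h),h.mean(0));
r=cv2.minAreaRect(h[:,:2].astype(np.float32));print(r,cv2.boxPoints(r).round(1).tolist())
r=cv2.minAreaRect(w[D][:,:2].astype(np.float32));print("dock",r,cv2.boxPoints(r).round(1).tolist())
E
python3 fit.py
python3 - <<'E'
import cv2
a=cv2.imread("pics/top0.png")[180:245,245:325]
cv2.imwrite("pics/c.png",cv2.resize(a,(738,600),interpolation=cv2.INTER_NEAREST))
E
```

```text
table z -0.004562566395179601
table z near dock 0.28475029972014454
pack top 708 [557.11925825 240.38476052  51.45429797] 51.276717345758016
((557.4053344726562, 240.84506225585938), (57.13451385498047, 78.65826416015625), 51.103797912597656)
[[508.85837 243.30682]
 [570.0769  193.9164 ]
 [605.9523  238.3833 ]
 [544.73376 287.77374]]
orange 48 [529.41773132 259.5190346   51.34387633]
deck n 584
deck plane n [0.05370402 0.68648797 0.72515526] tilt 43.51823510117625 yaw upslope -94.47314380562933 123 c [560.01689344  -9.33906036  37.43870099] [-0.07405865 -0.94667723 37.5346266 ] 1.4316934111685533
deck rect ((559.4803466796875, -27.193058013916016), (71.06043243408203, 49.24595642089844), 86.933349609375) [[533.0, -61.400001525878906], [582.2000122070312, -64.0], [586.0, 7.0], [536.7999877929688, 9.600000381469727]]
head top 433 [551.44249681 -90.92265959 133.91649402]
((552.0728149414062, -90.69802856445312), (37.76731491088867, 65.81304931640625), 83.79415130615234) [[517.2999877929688, -105.9000015258789], [582.7000122070312, -113.0], [586.7999877929688, -75.5], [521.4000244140625, -68.4000015258789]]
dock ((550.70947265625, -63.90959930419922), (114.3462142944336, 169.71762084960938), 1.2098044157028198) [[491.79998779296875, 19.700000762939453], [495.29998779296875, -150.0], [609.7000122070312, -147.5], [606.0999755859375, 22.100000381469727]]
```

View pics/c.png

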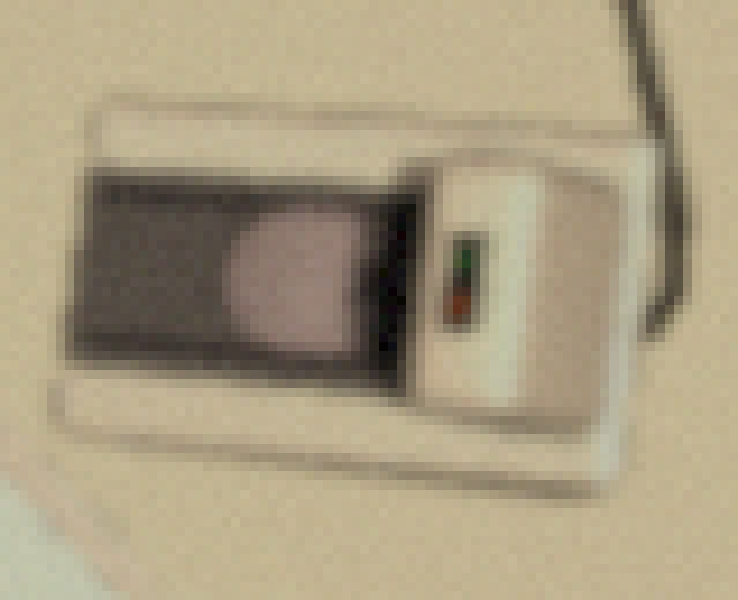

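The dock crop shows the deck spanning crop columns 80–400 and rows 175–390. The rail nose is at about (225,280) and the head starts at about column 415. The dock is yawed about 6° from straight sideways.

```bash
cat > fit2.py <<'E'
from h import *
from scipy.optimize import least_squares
d=np.load("top0.npz");w=d["w"]
s=738/80
def px(cx,cy): return 245+cx/s-.5,180+cy/s-.5
def reg(poly):
    m=np.zeros(w.shape[:2],np.uint8);cv2.fillPoly(m,[np.array([px(*p) for p in poly]).round().astype(int)],1);q=w[m>0];return q[~np.isnan(q[:,2])]
deck=reg([(110,215),(205,220),(205,325),(105,320)])
up=reg([(125,125),(380,140),(380,165),(125,150)])
lo=reg([(90,395),(380,425),(380,450),(90,415)])
hd=reg([(430,185),(500,185),(495,390),(425,385)])
for n,q in(("deck",deck),("up",up),("lo",lo),("hd",hd)):
    A=np.c_[q[:,:2]-q[:,:2].mean(0),np.ones(len(q))];c=np.linalg.lstsq(A,q[:,2],rcond=None)[0]
    print(n,len(q),q.mean(0).round(1),"tilt",np.degrees(np.arctan(np.hypot(*c[:2]))).round(1),"yaw",np.degrees(np.arctan2(c[1],c[0])).round(1),"std",(q[:,2]-A@c).std().round(2))
t30=np.tan(np.pi/6);c30=np.cos(np.pi/6)
def f(v): # plane through y=-30,x=555 height v0, yaw v1
    e=np.array([np.cos(v[1]),np.sin(v[1])])
    g=lambda q,o:q[:,2]-(v[0]+((q[:,:2]-[555,-30])@e)*t30)-o/c30
    return np.r_[g(deck,0),g(up,-6),g(lo,-6),g(hd,46)]
r=least_squares(f,[50,np.radians(-96)],loss="soft_l1");print(r.x[0],np.degrees(r.x[1]),[x.mean().round(2) for x in np.split(f(r.x),np.cumsum([len(deck),len(up),len(lo)]))])
# intersect rays with planes for feature points
P=np.array(arm.grab_frame("top")["pose"]);K=np.array(arm.grab_frame("top")["intrinsics"])
e=np.array([np.cos(r.x[1]),np.sin(r.x[1])])
def hit(cx,cy,o):
    u,v=px(cx,cy);dr=P[:3,:3]@np.array([(u-K[0,2])/K[0,0],(v-K[1,2])/K[1,1],1]);C=P[:3,3]
    n=np.r_[-e*t30,1];k=r.x[0]+o/c30-e@[555,-30]*t30
    return C+dr*(k-n@C)/(n@dr)
for n,cx,cy,o in(("deckUL",92,175,0),("deckLL",67,355,0),("deckUR",400,195,0),("deckLR",395,390,0),("nose",222,280,12.4),("headU",428,165,46),("headL",412,400,46),("houUL",100,103,-6),("houLL",52,430,-6)):
    print(n,hit(cx,cy,o).round(1))
E
python3 fit2.py
```

```text
deck 150 [561.1  -8.4  36.2] tilt 27.6 yaw -97.9 std 2.72
up 101 [594.2 -31.9  40.9] tilt 30.3 yaw -109.1 std 2.7
lo 99 [521.5 -29.4  43.8] tilt 29.9 yaw -99.7 std 2.68
hd 190 [551.8 -85.8 134.9] tilt 29.0 yaw -95.1 std 2.52
49.15505053984799 -96.02313579570935 [np.float64(-0.13), np.float64(-0.03), np.float64(-0.09), np.float64(0.33)]
deckUL [587.   10.   24.3]
deckLL [538.7  15.8  23.9]
deckUR [579.  -71.4  71.5]
deckLR [528.5 -70.8  74.2]
nose [557.  -25.7  60.9]
headU [581.9 -76.8 127.5]
headL [523.7 -73.7 129.2]
houUL [607.2   8.4  17. ]
houLL [518.8  19.8  15.8]
```

```bash
cat >> h.py <<'E'
YP=np.radians(-38.9); PK=np.array([557.2,240.5,26.])
YD=np.radians(-96.0); HOME=np.array([556.1,-46.8,88.7])
def Rd(yaw,tilt):  # pack axes
    return R.from_euler("ZY",[yaw,-tilt]).as_matrix()
def Rt(Rp): return Rp@np.diag([-1,1,-1.])   # tool x=-pack x, z=-pack z
HT=Rd(YD,np.pi/6)
def homept(x,y=0,z=0): return HOME+HT@np.array([x,y,z])
def cur():
    o=arm.get_obs();q=np.array(o["orientation"])
    return np.array(o["position"]),R.from_quat(q[[1,2,3,0]]).as_matrix(),o
def plan(pt,Rg,n=None,pos=None,Rc=None):
    if pos is None: pos,Rc,_=cur()
    rv=R.from_matrix(Rc.T@Rg).as_rotvec();d=pt-pos
    k=max(1,int(np.ceil(max(np.linalg.norm(d)/48,np.degrees(np.linalg.norm(rv))/8.3))))
    n=n or k
    for i in range(n):
        Ri=Rc@R.from_rotvec(rv*i/n).as_matrix()
        print(i,"dp",(Ri.T@d/n/400).round(4).tolist(),"turn",(np.degrees(rv)/60/n).round(4).tolist())
E
python3 - <<'E'
from h import *
print(HT.round(3), homept(-78),homept(-84,0,-26))
print("above pack");plan(np.array([557.2,240.5,130]),Rt(Rd(YP,0)))
E
```

```text
[[-0.091  0.995  0.052]
 [-0.861 -0.105  0.497]
 [ 0.5    0.     0.866]] [563.16089576  20.37993563  49.7       ] [562.34517156  12.61883834  24.1833395 ]
above pack
0 dp [-0.1007, -0.049, 0.0262] turn [0.0, -0.0, 0.023]
1 dp [-0.1018, -0.0466, 0.0262] turn [0.0, -0.0, 0.023]
2 dp [-0.1029, -0.0441, 0.0262] turn [0.0, -0.0, 0.023]
3 dp [-0.104, -0.0416, 0.0262] turn [0.0, -0.0, 0.023]
4 dp [-0.1049, -0.0391, 0.0262] turn [0.0, -0.0, 0.023]
5 dp [-0.1058, -0.0365, 0.0262] turn [0.0, -0.0, 0.023]
6 dp [-0.1067, -0.034, 0.0262] turn [0.0, -0.0, 0.023]
7 dp [-0.1075, -0.0314, 0.0262] turn [0.0, -0.0, 0.023]
8 dp [-0.1082, -0.0288, 0.0262] turn [0.0, -0.0, 0.023]
9 dp [-0.1089, -0.0262, 0.0262] turn [0.0, -0.0, 0.023]
```

Call:
move_arm --commands '[{"dp": [-0.1,-0.05,0.015],"turn": [0,0,0.023]},{"dp": [-0.1,-0.047,0.015],"turn": [0,0,0.023]},{"dp": [-0.1,-0.044,0.015],"turn": [0,0,0.023]},{"dp": [-0.1,-0.042,0.015],"turn": [0,0,0.023]},{"dp": [-0.1,-0.04,0.015],"turn": [0,0,0.023]}]' --grip 91.8

```text
time_s: 1.5
position: [411.9, 415.0, 204.7]
orientation: [0.0, 0.276, 0.961, 0.0]
wrist_force: [0.8, 0.4, -0.1]
width: 91.6
grasp_force: 0.0
```

Call:
move_arm --commands '[{"dp": [-0.1,-0.036,0.015],"turn": [0,0,0.023]},{"dp": [-0.1,-0.034,0.015],"turn": [0,0,0.023]},{"dp": [-0.1,-0.031,0.015],"turn": [0,0,0.023]},{"dp": [-0.1,-0.029,0.015],"turn": [0,0,0.023]},{"dp": [-0.1,-0.026,0.015],"turn": [0,0,0.023]}]'

```text
time_s: 2.0
position: [540.7, 249.7, 174.7]
orientation: [0.0, 0.333, 0.943, 0.0]
wrist_force: [1.1, 0.7, 0.4]
width: 91.7
grasp_force: 0.0
```

```bash
python3 - <<'E'
from h import *
plan(np.array([557.2,240.5,110]),Rt(Rd(YP,0)));print(cur())
f=arm.grab_frame("side");save(f,"pics/s1.png");cv2.imwrite("pics/s1c.png",cv2.resize(f["frame"][120:300,180:420,::-1],(800,600)))
E
```

```text
0 dp [-0.0232, 0.0039, 0.0809] turn [0.0002, 0.0001, -0.0003]
1 dp [-0.0232, 0.0039, 0.0809] turn [0.0002, 0.0001, -0.0003]
(array([540.74233991, 249.72143365, 174.72955189]), array([[-7.77869275e-01,  6.28425962e-01,  4.47580561e-04],
       [ 6.28426087e-01,  7.77869271e-01,  2.23153707e-04],
       [-2.07923582e-04,  4.54855713e-04, -9.99999875e-01]]), {'time_s': 2.0, 'joint_positions': array([-0.27542555,  0.44809321, -0.26143685,  1.75270358,  0.13734036,
        0.95810425,  0.29995669]), 'qd': array([ 0.51708822,  0.18894272,  0.19155412, -0.15741592, -0.03630514,
       -0.05748437,  0.48756957]), 'joint_torque': array([-2.09488168e+00, -5.40031815e+01, -3.18373583e+00, -2.42453635e+01,
        3.23871116e-02,  3.14050214e-01, -6.31486829e-01]), 'position': array([540.74233991, 249.72143365, 174.72955189]), 'orientation': array([1.73812315e-04, 3.33264658e-01, 9.42833286e-01, 1.79779774e-04]), 'wrist_force': array([1.06452945, 0.7388988 , 0.42025934]), 'moment': array([ 0.00376523, -0.05710198, -0.02988788]), 'grasp_force': 0.0, 'width': 91.7204633768702})
```

View pics/s1c.png

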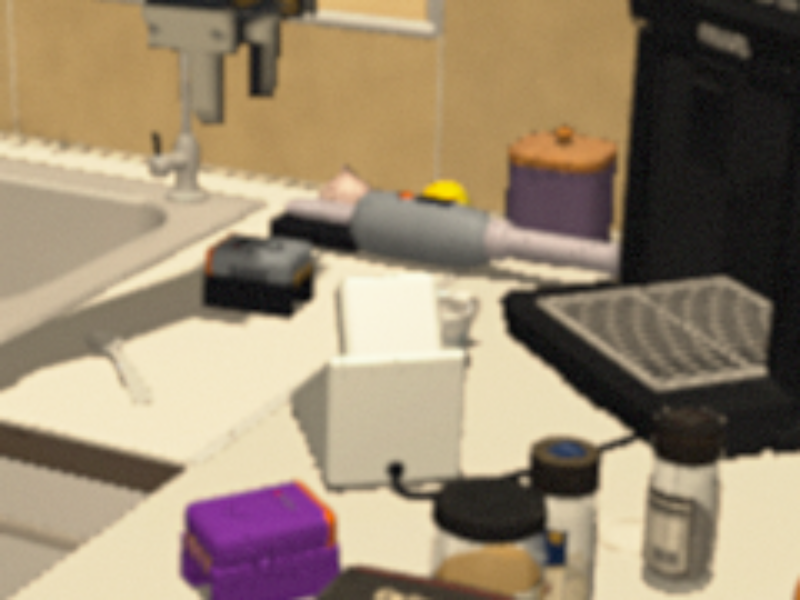

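The gripper is above the pack at crop (210,90) and clear of everything. I finish the alignment first, then descend.

Call:
move_arm --commands '[{"dp": [-0.023,0.004,0.08],"turn": [0,0,0]},{"dp": [-0.023,0.004,0.08],"turn": [0,0,0]},{"dp": [0,0,0],"turn": [0,0,0]}]'

```text
time_s: 2.35
position: [554.0, 239.2, 106.5]
orientation: [-0.003, 0.334, 0.943, -0.003]
wrist_force: [-0.9, -0.8, -0.5]
width: 91.9
grasp_force: 0.0
```

```bash
python3 - <<'E'
from h import *
plan(np.array([557.2,240.5,16]),Rt(Rd(YP,0)))
E
```

```text
0 dp [-0.0025, 0.0046, 0.113] turn [-0.0035, -0.0014, -0.0008]
1 dp [-0.0023, 0.0042, 0.1131] turn [-0.0035, -0.0014, -0.0008]
```

Call:
move_arm --commands '[{"dp": [0,0,0.04],"turn": [0,0,0]},{"dp": [0,0,0],"turn": [0,0,0]},{"dp": [0,0,0],"turn": [0,0,0]},{"dp": [0,0,0],"turn": [0,0,0]}]'

```text
time_s: 2.75
position: [556.5, 243.0, 96.0]
orientation: [0.001, 0.332, 0.943, 0.001]
wrist_force: [-0.2, 0.4, -0.3]
width: 91.9
grasp_force: 0.0
```

```bash
python3 - <<'E'
from h import *
plan(np.array([557.2,240.5,16]),Rt(Rd(YP,0)))
E
```

```text
0 dp [-0.0025, -0.0021, 0.1] turn [0.0009, 0.0004, 0.0005]
1 dp [-0.0026, -0.002, 0.1] turn [0.0009, 0.0004, 0.0005]
```

Call:
move_arm --commands '[{"dp": [-0.002,-0.002,0.07],"turn": [0,0,0]},{"dp": [-0.002,-0.002,0.07],"turn": [0,0,0]},{"dp": [0,0,0.05],"turn": [0,0,0]},{"dp": [0,0,0],"turn": [0,0,0]},{"dp": [0,0,0],"turn": [0,0,0]}]'

```text
time_s: 3.25
position: [556.7, 240.4, 19.6]
orientation: [0.0, 0.333, 0.943, 0.0]
wrist_force: [0.9, 0.9, 1.0]
width: 91.8
grasp_force: 0.0
```

Call:
move_arm --commands '[{"dp": [0,0,0],"turn": [0,0,0]},{"dp": [0,0,0],"turn": [0,0,0]},{"dp": [0,0,0],"turn": [0,0,0]},{"dp": [0,0,0],"turn": [0,0,0]}]'

```text
time_s: 3.65
position: [556.7, 240.0, 19.4]
orientation: [0.0, 0.333, 0.943, 0.0]
wrist_force: [-0.5, 0.0, -0.8]
width: 92.1
grasp_force: 0.0
```

Call:
move_arm --commands '[{"dp": [0,0,0.008],"turn": [0,0,0]},{"dp": [0,0,0],"turn": [0,0,0]},{"dp": [0,0,0],"turn": [0,0,0]}]'

```text
time_s: 3.95
position: [556.1, 239.7, 15.2]
orientation: [-0.0, 0.333, 0.943, -0.0]
wrist_force: [-1.1, 0.2, 0.5]
width: 91.9
grasp_force: 0.0
```

Call:
move_arm --commands '[{"dp": [0,0,0],"turn": [0,0,0]},{"dp": [0,0,0],"turn": [0,0,0]},{"dp": [0,0,0],"turn": [0,0,0]},{"dp": [0,0,0],"turn": [0,0,0]},{"dp": [0,0,0],"turn": [0,0,0]}]' --grip 40

```text
time_s: 4.45
position: [556.5, 239.9, 15.6]
orientation: [0.0, 0.333, 0.943, 0.0]
wrist_force: [0.8, 0.7, -0.3]
width: 56.5
grasp_force: 0.3
```

Call:
move_arm --commands '[{"dp": [0,0,0],"turn": [0,0,0]},{"dp": [0,0,0],"turn": [0,0,0]},{"dp": [0,0,0],"turn": [0,0,0]},{"dp": [0,0,0],"turn": [0,0,0]}]'

```text
time_s: 4.85
position: [556.4, 240.0, 15.6]
orientation: [0.0, 0.333, 0.943, 0.0]
wrist_force: [0.7, -0.2, 0.1]
width: 55.9
grasp_force: 30.0
```

```bash
python3 - <<'E'
from h import *
p,Rc,o=cur();print(p,o["width"],o["grasp_force"],np.degrees(np.arctan2(-Rc[1,0],-Rc[0,0])))
E
```

```text
[556.44870481 239.9642085   15.55952071] 55.88663800163615 29.998358711600304 -38.88173420642879
```

```bash
cat >> h.py <<'E'
def tcp(x,y=0,z=0): return homept(x,y,z-10.4)
E
python3 - <<'E'
from h import *
p,Rc,_=cur()
plan(tcp(-80,0,30),Rt(HT),10,p+[0,0,100],Rc)
E
```

```text
0 dp [-0.0342, -0.0393, 0.0125] turn [0.0249, -0.0458, 0.0929]
1 dp [-0.0372, -0.0354, 0.0151] turn [0.0249, -0.0458, 0.0929]
2 dp [-0.0396, -0.0313, 0.0179] turn [0.0249, -0.0458, 0.0929]
3 dp [-0.0415, -0.0268, 0.0206] turn [0.0249, -0.0458, 0.0929]
4 dp [-0.0429, -0.0221, 0.0232] turn [0.0249, -0.0458, 0.0929]
5 dp [-0.0436, -0.0173, 0.0258] turn [0.0249, -0.0458, 0.0929]
6 dp [-0.0438, -0.0123, 0.0283] turn [0.0249, -0.0458, 0.0929]
7 dp [-0.0433, -0.0073, 0.0306] turn [0.0249, -0.0458, 0.0929]
8 dp [-0.0422, -0.0023, 0.0328] turn [0.0249, -0.0458, 0.0929]
9 dp [-0.0406, 0.0026, 0.0348] turn [0.0249, -0.0458, 0.0929]
```

Call:
move_arm --commands '[{"dp": [0,0,-0.05],"turn": [0,0,0]},{"dp": [0,0,-0.1],"turn": [0,0,0]},{"dp": [0,0,-0.1],"turn": [0,0,0]},{"dp": [0,0,0],"turn": [0,0,0]}]'

```text
time_s: 5.25
position: [559.8, 241.5, 121.0]
orientation: [0.003, 0.333, 0.943, 0.003]
wrist_force: [2.3, 0.6, -2.6]
width: 55.8
grasp_force: 30.0
```

Call:
move_arm --commands '[{"dp": [-0.034,-0.039,0.012],"turn": [0.025,-0.046,0.093]},{"dp": [-0.037,-0.035,0.015],"turn": [0.025,-0.046,0.093]},{"dp": [-0.04,-0.031,0.018],"turn": [0.025,-0.046,0.093]},{"dp": [-0.041,-0.027,0.02],"turn": [0.025,-0.046,0.093]},{"dp": [-0.043,-0.022,0.023],"turn": [0.025,-0.046,0.093]}]'

```text
time_s: 5.75
position: [559.1, 134.9, 89.8]
orientation: [0.091, 0.548, 0.825, -0.102]
wrist_force: [-1.0, -0.4, -3.0]
width: 55.8
grasp_force: 30.0
```

Call:
move_arm --commands '[{"dp": [-0.043,-0.017,0.02],"turn": [0.025,-0.046,0.093]},{"dp": [-0.044,-0.012,0.02],"turn": [0.025,-0.046,0.093]},{"dp": [-0.043,-0.007,0.02],"turn": [0.025,-0.046,0.093]},{"dp": [-0.042,-0.002,0.02],"turn": [0.025,-0.046,0.093]},{"dp": [-0.04,0.003,0.02],"turn": [0.025,-0.046,0.093]}]'

```text
time_s: 6.25
position: [563.4, 40.1, 84.1]
orientation: [0.174, 0.719, 0.644, -0.195]
wrist_force: [0.3, -0.4, -3.3]
width: 56.0
grasp_force: 30.0
```

Call:
move_arm --commands '[{"dp": [0,0,0],"turn": [0,0,0]},{"dp": [0,0,0],"turn": [0,0,0]},{"dp": [0,0,0],"turn": [0,0,0]},{"dp": [0,0,0],"turn": [0,0,0]}]'

```text
time_s: 6.65
position: [564.5, 41.6, 85.4]
orientation: [0.174, 0.717, 0.647, -0.193]
wrist_force: [0.1, -0.2, -2.4]
width: 56.0
grasp_force: 30.0
```

```bash
cat > chk.py <<'E'
from h import *
import sys
p,Rc,o=cur()
q=HT.T@(p-HOME)+[0,0,10.4];print("pack in home",q.round(2),"rot deg",np.degrees(R.from_matrix(Rt(HT).T@Rc).as_rotvec()).round(2),"F home",(HT.T@o["wrist_force"]).round(1),o["width"].round(1))
plan(tcp(*map(float,sys.argv[1:4])),Rt(HT))
E
python3 chk.py -80 0 10
python3 - <<'E'
from h import *
f=arm.grab_frame("top");save(f,"pics/t2.png");np.savez("t2.npz",w=cloud(f),f=f["frame"])
cv2.imwrite("pics/t2c.png",cv2.resize(f["frame"][150:270,220:340,::-1],(600,600),interpolation=cv2.INTER_CUBIC))
E
```

```text
Traceback (most recent call last):
  File "chk.py", line 4, in <module>
    q=HT.T@(p-HOME)+[0,0,10.4];print("pack in home",q.round(2),"rot deg",np.degrees(R.from_matrix(Rt(HT).T@Rc).as_rotvec()).round(2),"F home",(HT.T@o["wrist_force"]).round(1),o["width"].round(1))
                                                                                                                                                                               ^^^^^^^^^^^^^^^^
AttributeError: 'float' object has no attribute 'round'
```

View pics/t2c.png

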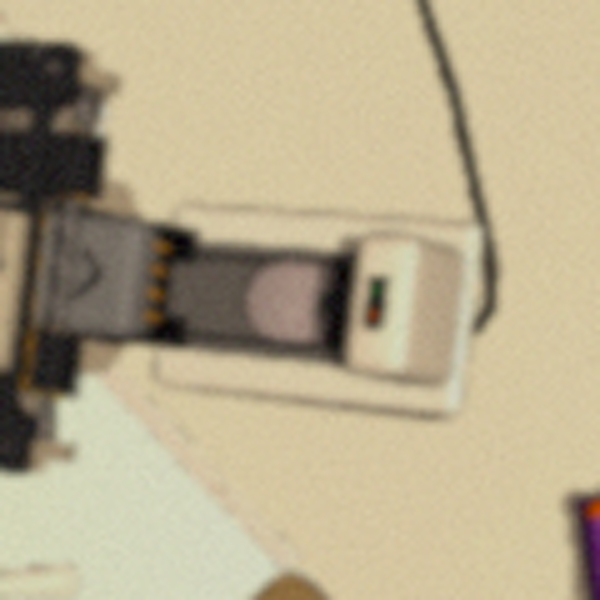

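The pack is held squarely above the low end, with its brass contacts at crop (158,280) facing the rail nose at (270,298). Next I measure the sideways offset in 3D.

```bash
sed -i 's/o\["width"\].round(1)/o["width"]/' chk.py; python3 chk.py -80 0 10; cat > lat.py <<'E'
from h import *
f=arm.grab_frame("top");K=np.array(f["intrinsics"]);P=np.array(f["pose"])
im=cv2.resize(f["frame"],None,fx=8,fy=8,interpolation=cv2.INTER_CUBIC)
p,Rc,o=cur();pc=HT.T@(p-HOME)+[0,0,10.4];print("pack by robot",pc.round(2))
def ray(u,v):  # in home frame
    d=P[:3,:3]@np.array([(u-K[0,2])/K[0,0],(v-K[1,2])/K[1,1],1]);return HT.T@(P[:3,3]-HOME),HT.T@d
def proj(h):
    c=P[:3,:3].T@(HOME+HT@np.asarray(h,float)-P[:3,3]);q=K@c;return q[:2]/q[2]
g=cv2.cvtColor(f["frame"],cv2.COLOR_RGB2GRAY).astype(np.float32)
ff=f["frame"].astype(np.float32)
def prof(x,z,half=60): # brightness along y at fixed x,z in home frame
    ys=np.arange(-half,half+.1,.5);uv=np.array([proj((x,y,z)) for y in ys],np.float32)
    return ys,cv2.remap(ff,uv[None,:,0],uv[None,:,1],cv2.INTER_LINEAR)[0]
def edges(lab,xs,z,chan=None):
    A=np.mean([prof(x,z)[1] for x in xs],0);ys=prof(0,z)[0];s=A.mean(1) if chan is None else A@np.array(chan)
    s=cv2.GaussianBlur(s[None].astype(np.float32),(0,0),2)[0] if False else s
    dd=np.gradient(s)
    L=[i for i in range(2,len(dd)-2) if abs(dd[i])==abs(dd[i-2:i+3]).max() and abs(dd[i])>2.]
    print(lab,[(round(float(ys[i]),1),round(float(dd[i]),1)) for i in L])
edges("deck plain",np.arange(-48,-38,2),-26) if pc[0]+40<-48 else None
edges("rail head",np.arange(-12,10,2),-13.6)
edges("deck+housing",np.arange(-12,10,2),-32)
edges("head",np.arange(50,62,2),20)
edges("packtop",pc[0]+np.arange(24,34,2),pc[2]+26)
E
python3 lat.py
```

```text
pack in home [-78.35  -0.76  51.96] rot deg [-0.04 -0.07 -0.02] F home [-1.1 -0.2 -2.1] 55.96810168670323
0 dp [0.0042, 0.0018, 0.1049] turn [0.0006, 0.0012, 0.0003]
pack by robot [-78.15  -0.7   51.96]
rail head [(-48.5, -4.1), (-43.0, 4.2), (-27.0, -9.2), (-17.5, 6.4), (18.5, -4.8), (26.0, 8.8), (40.0, -3.0), (45.0, 3.0)]
deck+housing [(-48.0, -4.4), (-42.5, 4.4), (-26.0, -8.6), (-16.0, 3.4), (17.5, -2.0), (20.0, -2.4), (27.0, 8.7), (33.5, 2.1), (43.0, -2.7), (48.0, 2.6)]
head [(-50.0, -5.5), (-45.5, 5.4), (-34.0, -4.6), (-29.5, 3.3), (-27.0, 2.8), (-12.0, -8.3), (13.5, 8.6), (29.5, -3.6), (34.0, 3.3), (41.0, 3.0)]
packtop [(-47.0, -5.7), (-32.5, -6.8), (-27.5, 3.4), (27.0, 4.2), (41.5, 3.8)]
```

Call:
move_arm --commands '[{"dp": [0.004,0.001,0.05],"turn": [0,0.001,0]},{"dp": [0,0,0.05],"turn": [0,0,0]},{"dp": [0,0,0.01],"turn": [0,0,0]},{"dp": [0,0,0],"turn": [0,0,0]},{"dp": [0,0,0],"turn": [0,0,0]}]'

```text
time_s: 7.25
position: [563.5, 20.9, 47.2]
orientation: [0.174, 0.718, 0.646, -0.192]
wrist_force: [-0.1, 0.8, -3.5]
width: 55.6
grasp_force: 30.0
```

```bash
python3 chk.py -80 -0.3 2; python3 lat.py
```

```text
pack in home [-79.75   0.32   8.48] rot deg [-0.07 -0.03  0.05] F home [-2.4 -0.2 -2.7] 55.566836631187
0 dp [0.0006, -0.0016, 0.0162] turn [0.0011, 0.0005, -0.0009]
pack by robot [-79.88   0.53   8.73]
rail head [(-48.5, -4.1), (-43.5, 4.5), (-27.0, -9.2), (-17.5, 6.8), (18.5, -5.1), (25.5, 8.7), (40.0, -3.3), (45.0, 2.8)]
deck+housing [(-48.0, -4.5), (-43.0, 4.7), (-26.5, -9.0), (-15.5, 3.5), (19.5, -2.9), (27.0, 8.6), (43.0, -2.8), (47.5, 2.7)]
head [(-49.5, -5.1), (-45.5, 5.8), (-34.0, -4.7), (-29.0, 3.4), (-12.0, -8.2), (-9.5, -7.3), (13.5, 8.8), (29.0, -3.5), (33.5, 3.6), (38.5, -2.5), (41.0, 3.1)]
packtop [(-45.5, -4.8), (-31.0, -6.9), (-26.5, 4.5), (23.0, -2.2), (28.5, 5.2), (42.5, 4.0)]
```

Call:
move_arm --commands '[{"dp": [0,-0.002,0.012],"turn": [0,0,0]},{"dp": [0,0,0.005],"turn": [0,0,0]},{"dp": [0,0,0],"turn": [0,0,0]},{"dp": [0,0,0],"turn": [0,0,0]}]'

```text
time_s: 7.7
position: [561.7, 16.8, 40.7]
orientation: [0.174, 0.718, 0.646, -0.193]
wrist_force: [-0.4, 0.6, -3.2]
width: 56.0
grasp_force: 30.0
```

```bash
python3 chk.py -80 -0.3 0;
```

```text
pack in home [-79.33  -1.04   0.74] rot deg [-0.   -0.09  0.05] F home [-2.  -0.4 -2.5] 56.0184270268677
0 dp [0.0017, 0.0018, 0.0019] turn [0.0001, 0.0015, -0.0008]
```

Call:
move_arm --commands '[{"dp": [0,0.001,0.002],"turn": [0,0.001,0]},{"dp": [0,0,0],"turn": [0,0,0]},{"dp": [0,0,0],"turn": [0,0,0]}]'

```text
time_s: 8.0
position: [562.1, 16.4, 40.0]
orientation: [0.173, 0.718, 0.646, -0.192]
wrist_force: [0.2, -0.1, -2.3]
width: 56.0
grasp_force: 30.0
```

```bash
python3 chk.py -80 -0.3 0;
```

```text
pack in home [-7.935e+01 -6.000e-01 -4.000e-02] rot deg [-0.01 -0.03  0.05] F home [-1.   0.2 -2. ] 56.04610670721931
0 dp [0.0016, 0.0007, -0.0001] turn [0.0001, 0.0004, -0.0009]
```

Call:
move_arm --commands '[{"dp": [0,0,0.002],"turn": [0,0,0]},{"dp": [0,0,0],"turn": [0,0,0]},{"dp": [0,0,0],"turn": [0,0,0]}]'

```text
time_s: 8.3
position: [562.5, 16.6, 39.8]
orientation: [0.174, 0.718, 0.646, -0.192]
wrist_force: [-0.4, 3.9, 4.4]
width: 56.1
grasp_force: 30.0
```

```bash
python3 chk.py -80 -0.3 0;
```

```text
pack in home [-79.65  -0.24  -0.09] rot deg [-0.06  0.01  0.05] F home [-1.1 -0.8  5.7] 56.09326535313786
0 dp [0.0009, -0.0002, -0.0002] turn [0.001, -0.0001, -0.0008]
```

The underside is on the deck at the expected height. I ease off slightly and slide up in steps.

Call:
move_arm --commands '[{"dp": [-0.01,0,-0.001],"turn": [0,0,0]},{"dp": [-0.01,0,0],"turn": [0,0,0]},{"dp": [-0.01,0,0],"turn": [0,0,0]},{"dp": [0,0,0],"turn": [0,0,0]}]'

```text
time_s: 8.7
position: [561.5, 5.4, 46.3]
orientation: [0.174, 0.718, 0.646, -0.192]
wrist_force: [0.6, 4.1, 5.4]
width: 55.9
grasp_force: 30.0
```

```bash
python3 chk.py -50 -0.3 0;
```

```text
pack in home [-66.61  -0.13  -0.07] rot deg [-0.04 -0.02  0.11] F home [-0.9  0.1  6.8] 55.87573495557685
0 dp [-0.0415, -0.0003, -0.0002] turn [0.0007, 0.0003, -0.0018]
```

Call:
move_arm --commands '[{"dp": [-0.01,0,0],"turn": [0,0,0]},{"dp": [-0.01,0,0],"turn": [0,0,0]},{"dp": [0,0,0],"turn": [0,0,0]},{"dp": [0,0,0],"turn": [0,0,0]}]'

```text
time_s: 9.1
position: [560.6, -1.2, 50.2]
orientation: [0.174, 0.718, 0.646, -0.192]
wrist_force: [0.0, 3.6, 6.5]
width: 56.1
grasp_force: 30.0
```

```bash
python3 chk.py -50 -0.3 0;
```

```text
pack in home [-58.95  -0.27  -0.06] rot deg [-0.04 -0.03  0.08] F home [ 0.1 -0.4  7.4] 56.06380617007017
0 dp [-0.0224, -0.0, -0.0001] turn [0.0006, 0.0005, -0.0013]
```

Call:
move_arm --commands '[{"dp": [-0.015,0,-0.001],"turn": [0,0,0]},{"dp": [-0.015,0,0],"turn": [0,0,0]},{"dp": [-0.01,0,0],"turn": [0,0,0]},{"dp": [0,0,0],"turn": [0,0,0]}]'

```text
time_s: 9.5
position: [558.9, -15.9, 58.7]
orientation: [0.174, 0.718, 0.645, -0.193]
wrist_force: [1.7, 2.3, 4.2]
width: 56.1
grasp_force: 30.0
```

```bash
python3 chk.py -20 -0.3 0;
```

```text
pack in home [-41.85  -0.41  -0.08] rot deg [ 0.   -0.07  0.14] F home [-0.   1.4  4.9] 56.08586947582215
0 dp [-0.0546, 0.0004, -0.0001] turn [-0.0, 0.0012, -0.0023]
```

Call:
move_arm --commands '[{"dp": [-0.015,0,0],"turn": [0,0,0]},{"dp": [-0.015,0,0],"turn": [0,0,0]},{"dp": [-0.015,0,0],"turn": [0,0,0]},{"dp": [0,0,0],"turn": [0,0,0]}]'

```text
time_s: 9.9
position: [557.2, -31.7, 67.8]
orientation: [0.174, 0.719, 0.645, -0.193]
wrist_force: [1.2, 1.9, 4.5]
width: 55.9
grasp_force: 30.0
```

```bash
python3 chk.py -12 -0.3 0;
```

```text
pack in home [-23.56  -0.47  -0.07] rot deg [ 0.01 -0.09  0.14] F home [0.5 1.  5. ] 55.90623576579127
0 dp [-0.0289, 0.0005, -0.0001] turn [-0.0002, 0.0015, -0.0024]
```

Call:
move_arm --commands '[{"dp": [-0.01,0,0],"turn": [0,0,0]},{"dp": [-0.01,0,0],"turn": [0,0,0]},{"dp": [0,0,0],"turn": [0,0,0]},{"dp": [0,0,0],"turn": [0,0,0]}]'

```text
time_s: 10.3
position: [556.6, -37.2, 71.1]
orientation: [0.174, 0.718, 0.646, -0.192]
wrist_force: [2.9, 2.7, 0.9]
width: 56.0
grasp_force: 30.0
```

```bash
python3 chk.py -8 -0.3 0;
```

```text
pack in home [-17.06  -0.55  -0.03] rot deg [-0.02 -0.05  0.06] F home [-2.1  2.6  2.3] 55.9808615346576
0 dp [-0.0227, 0.0006, -0.0001] turn [0.0003, 0.0008, -0.0009]
```

Call:
move_arm --commands '[{"dp": [-0.01,0,0],"turn": [0,0,0]},{"dp": [-0.008,0,0],"turn": [0,0,0]},{"dp": [0,0,0],"turn": [0,0,0]},{"dp": [0,0,0],"turn": [0,0,0]}]'

```text
time_s: 10.7
position: [556.2, -40.3, 73.9]
orientation: [0.173, 0.718, 0.647, -0.191]
wrist_force: [2.2, 7.2, -0.6]
width: 55.9
grasp_force: 30.0
```

```bash
python3 chk.py 0 -0.3 0;
```

```text
pack in home [-13.04  -0.54   0.81] rot deg [-0.1   0.17 -0.05] F home [-6.7  1.4  3.2] 55.92279974421468
0 dp [-0.0326, 0.0006, 0.0019] turn [0.0016, -0.0029, 0.0009]
```

Call:
move_arm --commands '[{"dp": [-0.008,0,0],"turn": [0,0,0]},{"dp": [-0.008,0,0],"turn": [0,0,0]},{"dp": [0,0,0],"turn": [0,0,0]},{"dp": [0,0,0],"turn": [0,0,0]}]'

```text
time_s: 11.1
position: [555.8, -44.9, 76.6]
orientation: [0.172, 0.717, 0.647, -0.19]
wrist_force: [2.9, 10.4, -3.8]
width: 55.7
grasp_force: 30.0
```

```bash
python3 chk.py 0 -0.3 0;
```

```text
pack in home [-7.62 -0.54  0.86] rot deg [-0.12  0.23 -0.1 ] F home [-11.1   1.8   2. ] 55.74790905674548
0 dp [-0.0191, 0.0006, 0.0021] turn [0.002, -0.0039, 0.0016]
```

Call:
move_arm --commands '[{"dp": [-0.008,0,0],"turn": [0,0,0]},{"dp": [0,0,0],"turn": [0,0,0]},{"dp": [0,0,0],"turn": [0,0,0]}]'

```text
time_s: 11.4
position: [555.5, -46.8, 77.7]
orientation: [0.172, 0.717, 0.648, -0.19]
wrist_force: [4.1, 10.3, -6.0]
width: 55.8
grasp_force: 30.0
```

```bash
python3 chk.py 0 -0.3 0;
```

```text
pack in home [-5.4  -0.55  0.87] rot deg [-0.14  0.3  -0.13] F home [-12.3   3.    0.2] 55.81480626401521
0 dp [-0.0135, 0.0006, 0.0021] turn [0.0024, -0.005, 0.0022]
```

Call:
move_arm --commands '[{"dp": [-0.008,0,0],"turn": [0,0,0]},{"dp": [0,0,0],"turn": [0,0,0]},{"dp": [0,0,0],"turn": [0,0,0]}]'

```text
time_s: 11.7
position: [555.2, -49.7, 79.3]
orientation: [0.172, 0.717, 0.648, -0.19]
wrist_force: [3.7, 9.7, -5.5]
width: 56.2
grasp_force: 30.0
```

```bash
python3 chk.py 0 -0.3 0;
```

```text
pack in home [-2.12 -0.56  0.71] rot deg [-0.14  0.29 -0.13] F home [-11.4   2.6   0.2] 56.17521289989263
0 dp [-0.0053, 0.0006, 0.0018] turn [0.0023, -0.0049, 0.0021]
```

Call:
move_arm --commands '[{"dp": [-0.007,0,0],"turn": [0,0,0]},{"dp": [0,0,0],"turn": [0,0,0]},{"dp": [0,0,0],"turn": [0,0,0]}]'

```text
time_s: 12.0
position: [555.0, -51.6, 80.4]
orientation: [0.172, 0.717, 0.648, -0.19]
wrist_force: [4.0, 10.2, -7.1]
width: 56.0
grasp_force: 30.0
```

```bash
python3 chk.py 0 -0.3 0;
```

```text
pack in home [ 0.09 -0.58  0.73] rot deg [-0.15  0.34 -0.14] F home [-12.7   2.9  -0.9] 56.019643992632965
0 dp [0.0002, 0.0007, 0.0018] turn [0.0025, -0.0056, 0.0023]
```

Call:
move_arm --commands '[{"dp": [-0.006,0,0],"turn": [0,0,0]},{"dp": [0,0,0],"turn": [0,0,0]},{"dp": [0,0,0],"turn": [0,0,0]}]'

```text
time_s: 12.3
position: [555.0, -52.0, 80.7]
orientation: [0.171, 0.717, 0.649, -0.189]
wrist_force: [5.0, 13.2, -12.5]
width: 55.8
grasp_force: 30.0
```

```bash
python3 chk.py 0 -0.3 0;
```

```text
pack in home [ 0.52 -0.55  0.81] rot deg [-0.2   0.47 -0.21] F home [-18.    3.6  -4. ] 55.83282924237817
0 dp [0.0013, 0.0006, 0.002] turn [0.0033, -0.0079, 0.0035]
```

Call:
move_arm --commands '[{"dp": [-0.004,0,0],"turn": [0,0,0]},{"dp": [0,0,0],"turn": [0,0,0]},{"dp": [0,0,0],"turn": [0,0,0]}]'

```text
time_s: 12.6
position: [555.0, -52.2, 80.9]
orientation: [0.171, 0.717, 0.649, -0.188]
wrist_force: [4.6, 13.7, -14.8]
width: 55.8
grasp_force: 30.0
```

```bash
python3 chk.py 0 -0.3 0; python3 - <<'E'
from h import *
f=arm.grab_frame("top");cv2.imwrite("pics/t3c.png",cv2.resize(f["frame"][170:260,230:330,::-1],(667,600),interpolation=cv2.INTER_CUBIC))
E
```

```text
pack in home [ 0.86 -0.57  0.85] rot deg [-0.22  0.55 -0.27] F home [-19.6   3.1  -5.7] 55.83702953326342
0 dp [0.0021, 0.0007, 0.0022] turn [0.0037, -0.0092, 0.0044]
```

View pics/t3c.png

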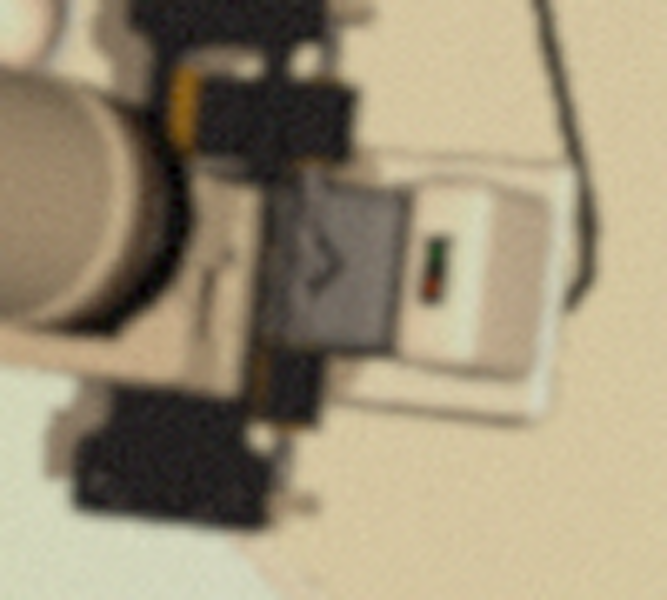

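The pack front is against the head at crop column 400. I press a little more and then test whether the catch holds.

Call:
move_arm --commands '[{"dp": [-0.005,0,0],"turn": [0,0,0]},{"dp": [0,0,0],"turn": [0,0,0]},{"dp": [0,0,0],"turn": [0,0,0]}]'

```text
time_s: 12.95
position: [554.9, -53.1, 81.6]
orientation: [0.171, 0.717, 0.65, -0.188]
wrist_force: [5.6, 15.8, -16.5]
width: 55.9
grasp_force: 30.0
```

```bash
python3 chk.py 0 -0.3 0;
```

```text
pack in home [ 1.96 -0.53  1.05] rot deg [-0.25  0.62 -0.3 ] F home [-22.4   4.   -6.2] 55.93419961007434
0 dp [0.0049, 0.0006, 0.0027] turn [0.0042, -0.0103, 0.005]
```

Call:
move_arm --commands '[{"dp": [-0.005,0,0],"turn": [0,0,0]},{"dp": [0,0,0],"turn": [0,0,0]},{"dp": [0,0,0],"turn": [0,0,0]}]'

```text
time_s: 13.25
position: [554.8, -54.3, 82.5]
orientation: [0.171, 0.717, 0.65, -0.187]
wrist_force: [5.6, 17.7, -16.0]
width: 56.0
grasp_force: 30.0
```

```bash
python3 chk.py 0 -0.3 0;
```

```text
pack in home [ 3.46 -0.52  1.2 ] rot deg [-0.26  0.65 -0.31] F home [-23.7   3.7  -4.8] 55.982256133614264
0 dp [0.0086, 0.0006, 0.0031] turn [0.0044, -0.0108, 0.0052]
```

Call:
move_arm --commands '[{"dp": [0.012,0,0],"turn": [0,0,0]},{"dp": [0.012,0,0],"turn": [0,0,0]},{"dp": [0,0,0],"turn": [0,0,0]},{"dp": [0,0,0],"turn": [0,0,0]}]'

```text
time_s: 13.65
position: [554.9, -52.3, 80.5]
orientation: [0.173, 0.717, 0.647, -0.191]
wrist_force: [4.0, 6.9, -3.2]
width: 56.3
grasp_force: 30.0
```

```bash
python3 chk.py 0 -0.3 0;
```

```text
pack in home [ 0.75 -0.58  0.51] rot deg [-0.09  0.16 -0.1 ] F home [-7.9  3.3  0.9] 56.31356324514852
0 dp [0.0019, 0.0007, 0.0013] turn [0.0016, -0.0026, 0.0016]
```

Call:
move_arm --commands '[{"dp": [0.01,0,0],"turn": [0,0,0]},{"dp": [0,0,0],"turn": [0,0,0]},{"dp": [0,0,0],"turn": [0,0,0]}]'

```text
time_s: 13.95
position: [555.0, -52.0, 80.3]
orientation: [0.174, 0.718, 0.646, -0.193]
wrist_force: [1.1, 3.5, 6.4]
width: 55.9
grasp_force: 30.0
```

```bash
python3 chk.py 0 -0.3 0;
```

```text
pack in home [ 0.37 -0.57  0.46] rot deg [-0.01 -0.08  0.06] F home [0.1 0.8 7.4] 55.86885618396401
0 dp [0.0009, 0.0007, 0.0011] turn [0.0001, 0.0013, -0.001]
```

At near-zero hand force the pack stayed put against the contact springs, so the catch is holding. I release and retreat along the tool axis.

Call:
move_arm --commands '[{"dp": [0,0,0],"turn": [0,0,0]},{"dp": [0,0,0],"turn": [0,0,0]},{"dp": [0,0,0],"turn": [0,0,0]},{"dp": [0,0,0],"turn": [0,0,0]},{"dp": [0,0,0],"turn": [0,0,0]}]' --grip 82

```text
time_s: 14.45
position: [554.5, -52.2, 79.4]
orientation: [0.173, 0.718, 0.646, -0.193]
wrist_force: [-0.2, 0.1, -0.4]
width: 81.4
grasp_force: 0.0
```

Call:
move_arm --commands '[{"dp": [0,0,-0.04],"turn": [0,0,0]},{"dp": [0,0,-0.1],"turn": [0,0,0]},{"dp": [0,0,-0.12],"turn": [0,0,0]},{"dp": [0,0,-0.12],"turn": [0,0,0]},{"dp": [0,0,-0.12],"turn": [0,0,0]}]'

```text
time_s: 14.95
position: [564.9, 48.4, 254.4]
orientation: [0.173, 0.718, 0.646, -0.193]
wrist_force: [1.5, 0.8, -1.3]
width: 82.0
grasp_force: 0.0
```

```bash
python3 - <<'E'
from h import *
f=arm.grab_frame("top");w=cloud(f);cv2.imwrite("pics/t4c.png",cv2.resize(f["frame"][170:260,230:330,::-1],(667,600),interpolation=cv2.INTER_CUBIC))
h=(w-HOME)@HT
m=(abs(h[...,1])<24)&(h[...,2]>15)&(h[...,2]<36)&(h[...,0]>-70)&(h[...,0]<38)
q=h[m];print(m.sum(),np.percentile(q,[2,50,98],axis=0).round(1))
s=h[(abs(h[...,1])<24)&(h[...,0]>-70)&(h[...,0]<60)&(h[...,2]<60)]
for x in range(-68,60,5):
    t=s[(s[:,0]>=x)&(s[:,0]<x+5)];print(x,len(t),np.median(t[:,2]).round(1) if len(t) else None,end="; ")
A=np.c_[q[:,:2],np.ones(len(q))];print(np.linalg.lstsq(A,q[:,2],rcond=None)[0])
E
```

```text
631 [[-38.8 -23.1  18.2]
 [  2.5  -0.3  26.1]
 [ 37.   22.9  30.5]]
-68 0 None; -63 0 None; -58 0 None; -53 0 None; -48 0 None; -43 16 24.6; -38 36 25.9; -33 36 26.0; -28 32 26.3; -23 37 26.3; -18 42 26.3; -13 35 25.9; -8 42 26.5; -3 37 25.9; 2 37 25.9; 7 38 26.4; 12 36 26.9; 17 40 26.6; 22 43 26.6; 27 46 26.4; 32 93 19.8; 37 76 -117.2; 42 84 -123.0; 47 76 -121.8; 52 84 -126.3; 57 54 -55.7; [-2.35046152e-02 -6.88867843e-03  2.57417593e+01]
```

View pics/t4c.png

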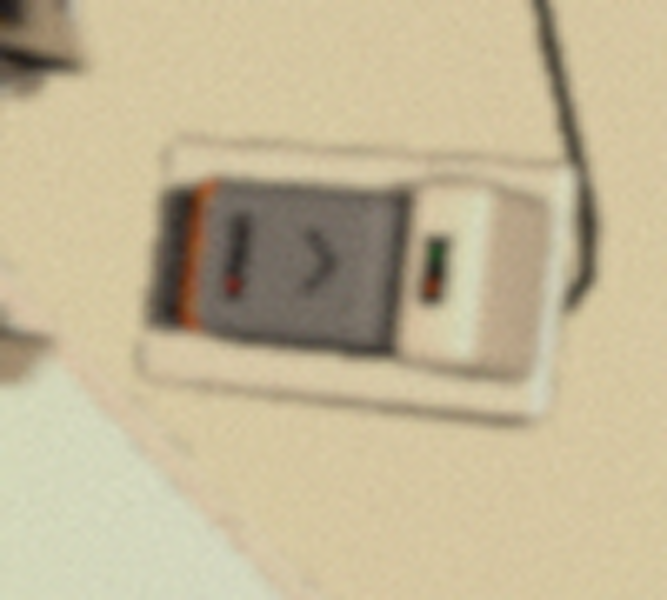

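The pack sits home: its front is against the head at crop column 400, its rear edge is about 40 mm behind the home point, and it stays there with the gripper clear. I hand it in.

```bash
python3 -c "
from station import arm
print(arm.finish_job())"
```

```text
the job is handed in; nothing more can be done
None
```

I slid the battery pack up the rail and let go of it. The catch appeared to hold it fully home at a hand push of about 24 N, and I handed the job in at about 15 s; the system gave no verdict.

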